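# Lay out the crucible weighing station

### The arm

A 6-joint arm with a two-finger parallel gripper is mounted at the origin on the work surface. World frame = base frame: x ahead of the robot, y to its left, z up, the work surface at z = 0. Lengths are in m, angles in rad, forces in N, time in s.
With the tool pointing down it reaches from about 0.325 to 0.85 m from the base axis. Payload 4.4 kg.
Tool frame: the origin (TCP) lies midway between the tips of the shut fingers; the grasp point (between the pads) lies 19 mm behind it (robot.tcp_to_grasp is the z of the grasp point in the tool frame, in m); z points along the fingers, y is the line along which they close (so a half turn about z gives the same grasp; the last joint's range is limited). The gripper opens to 94 mm and grips with 3 to 60 N. Pads are 16 mm wide; open, the fingers measure 119 mm over their backs; the gripper's body (75 mm by 177 mm) begins 78 mm behind the grasp point.
Start: joints at [1.113, 0.207, 1.542, -0, 1.393, -0.15], TCP at [0.174, 0.548, 0.205] pointing down, gripper open.
Joint ranges: [-2.73, 2.73], [-0.86, 2.22], [0.23, 2.46], [-1.11, 4.25], [0.08, 2.63], [-2.82, 2.82]. Speed limits (rad/s): [2.79, 2.79, 3.14, 3.14, 3.14, 3.14].

### API

Orientations are given as a rotation vector (axis times angle).
In Python, from rig import robot, optics, finder gives the robot as it stands.
- The arm moves only by the shell command python3 -m inch 'ROWS'. ROWS is JSON, a list of rows, each an object with "translation": the shift along the tool's x, y, z in m, a list of three; "twist": the turn, a rotation vector about the tool's x, y, z in rad, a list of three; "claw": the closure, from 0 (fully open) to 1 (shut). A call has 1 to 5 rows; each row is the pose to reach, as a shift and turn from the pose commanded when the call began, along the tool's axes at that moment; what a row does not reach only later rows make up. A row lasts 1/8 s, in which the tool goes at most 62.5 mm and 10.7 degrees, less where a joint would pass 70% of its speed; a pose out of reach is approached as far as the arm can. A call with a gripper value outside its range is refused whole. The fingers move at their own pace and stop on an object; the grip force is fixed at half the most. Time passes only in rows, so rows that repeat a pose let the fingers close. It gives the time, the measured TCP pose, the force, the opening and the grip force at its end, in the units of the state.
- robot.read_state(): the state, without advancing time (a new reading comes with each control period).
- optics.camera(name): name is "scene" or "top" or "wrist"; returns a dict with "image" (384x512x3 uint8, red, green, blue), "range_z" (384x512 float32, m along the optical axis (not along the pixel's ray), 0 where there is no reading), "fovy" (degrees; the focal length in pixels is half the picture's height over the tangent of half this angle, whatever the lens; pixels are square), "cx", "cy" (the principal point, pixels), "rvec" (rotation vector, rad) and "tvec" (3), from world to camera coordinates, as OpenCV has them. Camera axes: x right, y down, z forward; pixel columns grow to the right and rows downward; lengths in m; the calibration is good to about 2 mm. A picture is of the moment at which its call begins.
- robot.job_done(): hands the job in; it is judged then, once.
Trained networks look in a picture, given as the dict that the camera call returned (one of the last four; its "shot" number tells which), for a name from the list of things; names that differ only in an ending like _2 or _b are one class to them, and where a whole thing is asked for, a point or a joint stands for the part that bears it (a point fixed in the world has none). Each returns a list of dicts, best first, with "conf" (0 to 1); they miss things now and then, are a little off and sometimes report something else, mostly with a low value. They report only what shows in the picture. A call takes as long as a camera call. They do not tell look-alikes from the thing itself.
- finder.recognise(picture, name): "uv" ([column, row] in pixels, amid what is visible of it).
- finder.trace(picture, name): "region" (384x512 bool, what is visible of it) and "uv" ([column, row] in pixels, amid what is visible of it).
The state is a dict: "clock": time; "joint_pos": joint angles; "joint_vel": joint speeds; "effort": joint torques, N m; "eef_pos": TCP position; "ee_rot": TCP orientation; "force": force on the tool from outside, world axes, zero at the start; "wrist_torque": the same for the moment, N m; "finger_gap": opening from 0.0 (shut) to 1.0 (fully open); "grasp_force": force on a finger pad.
Only numpy, scipy, OpenCV 4.12 (cv2) and the standard library are available. Lean on these libraries where they do the work, as an engineer would, in place of code of your own. Each camera call takes 0.05 s, during which the arm holds its last target. There are 200 camera calls.

### The job

Lay out the weighing station on the white tray, each thing upright and centred on its own grey pad: the porcelain crucible on the middle pad of the front row, the amber sample jar to its left, the steel check weight to its right, and the tall pale bottle behind the crucible; left, right and behind are as seen from the robot. Put the porcelain lid on top of the crucible, lying flat and centred so that it closes the mouth. Leave the small vial and the rubber stopper where they are and tip nothing over.

Things in the scene. Friction and masses are not known exactly. Their poses are not given: they have to be found in the camera images.
- tray: white tray, fixed, 220 x 340 mm, 10 mm lip; origin: centre of underside, x away from robot, y left; floor at z 6 mm. Flat round grey pads 72 mm across, at tray x, y (mm): front left (-50, 105), front middle (-50, 0), front right (-50, -105), behind the middle (55, 0). In the left or right half of the bench, turned up to 0.2 rad; loose things start upright on a 4 mm grey mat beside it
- jar: sample jar: round amber jar with a paper band and a white screw cap, 56 mm across (cap 54 mm from 46 mm up), 66 mm high, about 180 g. Origin: centre of its underside, z up
- bottle: tall pale-blue plastic bottle, the only bottle on the mat, body 50 mm across up to 92 mm, then a shoulder and a white cap 28 mm across, 118 mm high in all, about 200 g. Origin: centre of its underside, z up
- crucible: white porcelain crucible, open straight-sided round cup, 58 mm across outside, 50 mm inside, 55 mm high, about 120 g. Origin: centre of its underside, z up
- lid: white porcelain lid: flat disc 66 mm across and 7 mm thick with an upright knob 18 mm across on its middle, 28 mm high in all, about 60 g; flat underneath, no rim, it simply lies on the crucible's edge. Origin: centre of its underside, z up
- weight: steel check weight: cylinder 40 mm across up to 45 mm, then a neck and a knob 25 mm across, 65 mm high in all, about 500 g. Origin: centre of its underside, z up
- vial: small amber vial with a black cap, 26 mm across, 48 mm high, stands on the mat in the same two rows of three as the five things to be moved (about 100 mm apart); not to be disturbed. Origin: centre of its underside, z up
- stopper: small dark rubber stopper, 22 to 27 mm across, 24 mm high, stands on the mat between the two rows; not to be disturbed. Origin: centre of its underside, z up
There are look-alikes about, which are no part of the job. Leave any pink or turquoise look-alike of the lid alone.

How it is judged:
At the end, for the whole second after the job is handed in: Jar, crucible, weight and bottle stand on the tray within 0.1 rad of upright, each within 12 mm in tray x and y of its pad centre and 4 mm of floor height; the lid lies level on the crucible (52 to 58 mm above its foot), within 8 mm of its axis; all at rest (x of jar in the frame of tray between -0.062 and -0.038 m and y of jar in the frame of tray between 0.093 and 0.117 m and z of jar in the frame of tray between 0.002 and 0.01 m and angle between each of jar, crucible, weight, bottle, lid's own z axis and vertical below 0.1 rad and x of crucible in the frame of tray between -0.062 and -0.038 m and y of crucible in the frame of tray between -0.012 and 0.012 m and z of crucible in the frame of tray between 0.002 and 0.01 m and x of weight in the frame of tray between -0.062 and -0.038 m and y of weight in the frame of tray between -0.117 and -0.093 m and z of weight in the frame of tray between 0.002 and 0.01 m and x of bottle in the frame of tray between 0.043 and 0.067 m and y of bottle in the frame of tray between -0.012 and 0.012 m and z of bottle in the frame of tray between 0.002 and 0.01 m and horizontal distance between lid and crucible below 0.008 m and z of lid in the frame of crucible between 0.052 and 0.058 m and linear speed of each of jar, bottle, crucible, weight, lid below 0.02 m/s); the robot touches nothing.
It fails at once if the vial or the stopper is moved by more than 25 mm (distance of any of vial, stopper from where it was at the start of the episode above 0.025 m).
It fails at once if one of the things is tipped over (tilted by more than 0.7 rad) (angle between any of jar, bottle, crucible, weight, lid, vial, stopper's own z axis and vertical above 0.7 rad).
It also fails if it takes over 131 s, if anything falls off the work surface, if the arm or the gripper's body presses on something with over 40 N, if the wrist force passes 120 N, or if a joint passes its speed limit or range.

## Working session

There is one attempt and no reset: what is moved stays moved. The work goes in short steps, Python scripts to look and compute and a shell command to move; the robot and the scene stay as the last step left them, time stands still between calls to the robot, and variables do not carry over. Pictures are saved under pics/ and viewed, at most 14 in all, crops included, and the job is handed in when it is done.

```bash
ls; mkdir -p pics; cat > h.py <<'E'
import numpy as np, cv2
from rig import robot, optics, finder
def K(p):
    f=192/np.tan(np.radians(p["fovy"])/2); return f
def world(p,uv,z=None,depth=None):
    R=cv2.Rodrigues(np.array(p["rvec"],float))[0]; t=np.array(p["tvec"],float)
    d=np.array([(uv[0]-p["cx"])/K(p),(uv[1]-p["cy"])/K(p),1.])
    c=-R.T@t; w=R.T@d
    s=depth if depth is not None else (z-c[2])/w[2]
    return c+s*w
def cloud(p):
    R=cv2.Rodrigues(np.array(p["rvec"],float))[0]; t=np.array(p["tvec"],float)
    v,u=np.mgrid[:384,:512]; Z=p["range_z"].astype(float)
    P=np.stack([(u-p["cx"])/K(p)*Z,(v-p["cy"])/K(p)*Z,Z],-1)
    W=(P-t)@R; W[Z==0]=np.nan
    return W
def save(p,n): cv2.imwrite("pics/"+n,p["image"][:,:,::-1])
E
python3 - <<'E'
from h import *
for n in("top","scene"):
    p=optics.camera(n); save(p,n+"0.png"); W=cloud(p)
    print(n,p["tvec"],p["rvec"],p["fovy"],p["cx"],p["cy"])
    for o in "tray jar bottle crucible lid weight vial stopper".split():
        for r in finder.trace(p,o)[:3]:
            m=r["region"]; w=W[m]; w=w[~np.isnan(w[:,0])]
            if len(w)==0: print(o,"none");continue
            zt=np.percentile(w[:,2],97); tp=w[w[:,2]>zt-.006]
            print(o,round(r["conf"],2),np.round(r["uv"]),m.sum(),"zt",zt.round(3),"topc",((tp.min(0)+tp.max(0))/2).round(3),"ext",np.ptp(w,axis=0).round(3))
print(robot.read_state())
E
```

```text
pics
top [0.01394667 0.43118024 0.84184282] [ 2.13771901 -2.17478694  0.08873228] 53.93666993257699 253.68520852552314 193.21235853200278
tray 0.69 [349. 144.] 13428 zt 0.011 topc [ 0.544 -0.217  0.01 ] ext [0.241 0.353 0.018]
tray 0.28 [123. 131.] 732 zt 0.061 topc [0.579 0.314 0.059] ext [0.057 0.08  0.062]
jar 0.7 [215. 162.] 556 zt 0.033 topc [0.508 0.1   0.031] ext [0.06  0.062 0.027]
jar 0.61 [122. 170.] 728 zt 0.073 topc [0.485 0.306 0.07 ] ext [0.068 0.081 0.072]
bottle 0.86 [158. 120.] 680 zt 0.124 topc [0.598 0.218 0.122] ext [0.082 0.064 0.126]
crucible 0.43 [166. 165.] 315 zt 0.071 topc [0.497 0.203 0.068] ext [0.039 0.042 0.068]
lid 0.97 [230. 230.] 608 zt 0.028 topc [0.352 0.067 0.027] ext [0.062 0.065 0.028]
lid 0.96 [182. 253.] 598 zt 0.029 topc [0.297 0.176 0.027] ext [0.057 0.063 0.028]
lid 0.84 [215. 159.] 596 zt 0.032 topc [0.508 0.1   0.031] ext [0.062 0.064 0.031]
weight 0.69 [168. 164.] 330 zt 0.071 topc [0.497 0.203 0.068] ext [0.048 0.052 0.07 ]
weight 0.56 [118. 171.] 712 zt 0.073 topc [0.485 0.306 0.07 ] ext [0.068 0.063 0.071]
weight 0.18 [210. 122.] 144 z
[... 1217 characters left out ...]
clock': 0.9, 'joint_pos': array([ 1.11352116e+00,  2.06583374e-01,  1.54149495e+00, -1.00916295e-05,
        1.39349613e+00, -1.50490337e-01]), 'joint_vel': array([ 5.84505695e-05, -5.07752460e-04,  1.05080955e-03, -6.15898213e-04,
        1.51490792e-03,  1.00666805e-04]), 'effort': array([ 1.81984378e-04, -3.70873654e+01, -2.81765807e+01,  6.99546793e-02,
        2.72525672e-02,  2.09674727e-05]), 'eef_pos': array([0.17365888, 0.54815607, 0.20545852]), 'ee_rot': array([4.80003886e-01, 3.10469111e+00, 2.26117438e-05]), 'force': array([-1.20964357,  0.51495625,  0.45198533]), 'wrist_torque': array([-0.01752774, -0.00200353, -0.00695985]), 'grasp_force': 0.0, 'finger_gap': 0.9991255004924813}
```

View pics/top0.png

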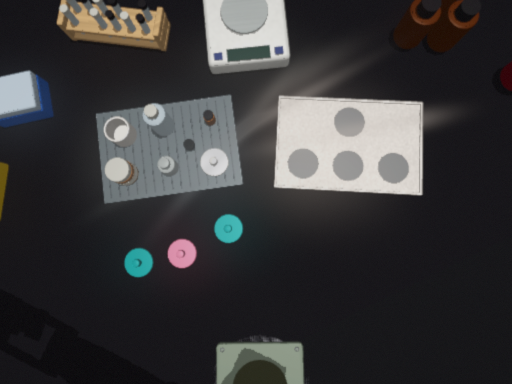

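View pics/scene0.png

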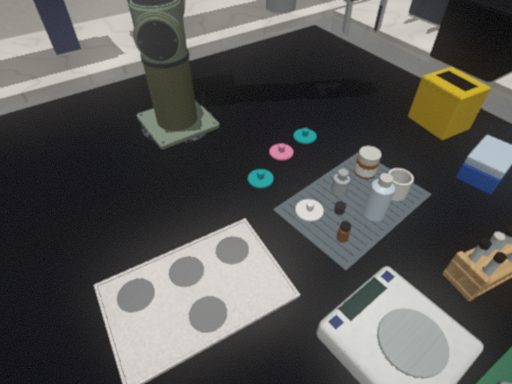

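Top view: jar (122,170), crucible (118,131), bottle (157,117), weight (167,165), white lid (214,162), vial (209,118) and stopper (189,145) are on the mat. The tray is on the right at (349,144), and the turquoise and pink lids lie off the mat. Next I'll measure the objects and pads.

```bash
python3 - <<'E'
from h import *
obj={"jar":(.485,.306,.064,.074,.045),"crucible":(.58,.31,.052,.064,.045),"bottle":(.598,.218,.117,.128,.04),"weight":(.498,.2025,.064,.074,.03),"lid":(.508,.1,.008,.015,.045),"knob":(.508,.1,.027,.037,.03),"vial":(.61,.108,.047,.057,.03),"stopper":(.549,.157,.024,.033,.03)}
for n in("top","scene"):
    p=optics.camera(n); W=cloud(p).reshape(-1,3)
    for o,(x,y,a,b,r) in obj.items():
        s=W[(np.hypot(W[:,0]-x,W[:,1]-y)<r)&(W[:,2]>a)&(W[:,2]<b)]
        if len(s)<5: print(o,len(s)); continue
        (c,rad)=cv2.minEnclosingCircle(s[:,:2].astype(np.float32))
        print(n,o,len(s),np.round(c,4),round(rad,4),"bbox",((s.min(0)+s.max(0))/2).round(4)[:2],s[:,2].mean().round(4))
    # pads
    g=cv2.cvtColor(p["image"],cv2.COLOR_RGB2GRAY)
    Wi=cloud(p); zone=(Wi[...,1]<-.03)&(Wi[...,0]>.4)&(Wi[...,0]<.7)&(abs(Wi[...,2]-.006)<.02)
    cands={"top":[(303,163),(348,165),(393,168),(349,122)],"scene":[(232,250),(186,271),(135,295),(208,314)]}[n]
    P=[]
    for c in cands:
        seed=int(g[c[1],c[0]]); m=np.zeros((386,514),np.uint8)
        cv2.floodFill(g.copy(),m,c,255,18,18,4|cv2.FLOODFILL_MASK_ONLY|cv2.FLOODFILL_FIXED_RANGE|(1<<8))
        v,u=np.nonzero(m[1:-1,1:-1]); w=np.array([world(p,(a,b),z=.006) for a,b in zip(u,v)])
        P.append(w.mean(0)[:2]); print(n,"pad",len(u),P[-1].round(4),np.ptp(w,axis=0).round(3))
    P=np.array(P); L=np.array([(-.05,.105),(-.05,0),(-.05,-.105),(.055,0)])
    A=L-L.mean(0);B=P-P.mean(0); th=np.arctan2((A[:,0]*B[:,1]-A[:,1]*B[:,0]).sum(),(A*B).sum())
    R=np.array([[np.cos(th),-np.sin(th)],[np.sin(th),np.cos(th)]]); t=P.mean(0)-R@L.mean(0)
    print("tray",t.round(4),th.round(4),"pads",(L@R.T+t).round(4).tolist())
s=robot.read_state(); R=cv2.Rodrigues(s["ee_rot"])[0]; D=np.array([[-1,0,0],[0,1,0],[0,0,-1.]])
print("twist",cv2.Rodrigues(R.T@D)[0].ravel(), "shift to bottle", R.T@(np.array([.598,.218,.2])-s["eef_pos"]))
E
```

```text
top jar 466 [0.4852 0.3072] 0.0271 bbox [0.4845 0.3067] 0.0701
top crucible 183 [0.5788 0.3139] 0.0293 bbox [0.5787 0.3138] 0.0581
top bottle 137 [0.5987 0.2188] 0.0138 bbox [0.5983 0.2182] 0.1221
top weight 97 [0.4976 0.2038] 0.0124 bbox [0.4972 0.2042] 0.0693
top lid 534 [0.5075 0.1021] 0.0421 bbox [0.5076 0.0967] 0.0113
top knob 48 [0.508  0.0993] 0.0087 bbox [0.5079 0.0996] 0.0321
top vial 81 [0.6103 0.1084] 0.0115 bbox [0.6101 0.108 ] 0.0522
top stopper 98 [0.5485 0.157 ] 0.0132 bbox [0.5485 0.1567] 0.0282
top pad 689 [ 0.5027 -0.1095] [0.067 0.07  0.   ]
top pad 694 [ 0.4951 -0.2141] [0.067 0.068 0.   ]
top pad 688 [ 0.4874 -0.3191] [0.069 0.066 0.   ]
top pad 662 [ 0.6001 -0.2219] [0.066 0.069 0.   ]
tray [ 0.545  -0.2179] -0.0729 pads [[0.5028, -0.1095], [0.4951, -0.2142], [0.4875, -0.319], [0.5999, -0.2219]]
scene jar 263 [0.4832 0.3066] 0.0286 bbox [0.4852 0.3067] 0.0692
scene crucible 149 [0.5787 0.3133] 0.03 bbox [0.5785 0.3137] 0.0566
scene bottle 106 [0.6    0.2191] 0.0144 bbox [0.5995 0.2188] 0.1211
scene weight 70 [0.4989 0.2029] 0.0121 bbox [0.4984 0.2031] 0.0677
scene lid 401 [0.5087 0.0996] 0.0336 bbox [0.508 0.1  ] 0.0105
scene knob 39 [0.5081 0.0994] 0.0087 bbox [0.5084 0.0993] 0.0308
scene vial 84 [0.6095 0.1081] 0.0121 bbox [0.6099 0.1084] 0.0512
scene stopper 82 [0.5488 0.1564] 0.0134 bbox [0.5483 0.1564] 0.0272
scene pad 680 [ 0.5014 -0.1091] [0.069 0.069 0.   ]
scene pad 781 [ 0.494  -0.2137] [0.068 0.068 0.   ]
scene pad 920 [ 0.4868 -0.3185] [0.069 0.068 0.   ]
scene pad 1047 [ 0.5989 -0.2212] [0.068 0.07  0.   ]
tray [ 0.5439 -0.2173] -0.0699 pads [[0.5014, -0.1091], [0.4941, -0.2138], [0.4867, -0.3186], [0.5988, -0.2212]]
twist [ 3.47735657e-05  1.45797307e-05 -3.06796140e-01] shift to bottle [-0.50421515 -0.18659157  0.00546205]
```

```bash
python3 -m inch '[{"translation":[-0.05,-0.019,0],"twist":[0,0,-0.1],"claw":0.1},{"translation":[-0.1,-0.038,0],"twist":[0,0,-0.2],"claw":0.1},{"translation":[-0.15,-0.056,0],"twist":[0,0,-0.307],"claw":0.1},{"translation":[-0.2,-0.075,0],"twist":[0,0,-0.307],"claw":0.1},{"translation":[-0.252,-0.093,0],"twist":[0,0,-0.307],"claw":0.1}]'
```

```text
clock: 1.62
eef_pos: [0.387, 0.3823, 0.2057]
ee_rot: [-0.001, 3.141, 0.001]
force: [0.3, 0.8, 0.2]
finger_gap: 0.895
grasp_force: 0.0
```

```bash
python3 -m inch '[{"translation":[-0.043,-0.033,0],"twist":[0,0,0],"claw":0.1},{"translation":[-0.086,-0.066,0],"twist":[0,0,0],"claw":0.1},{"translation":[-0.129,-0.099,0],"twist":[0,0,0],"claw":0.1},{"translation":[-0.172,-0.132,0],"twist":[0,0,0],"claw":0.1},{"translation":[-0.212,-0.164,0],"twist":[0,0,0],"claw":0.1}]'
python3 -m inch '[{"translation":[0,0,0.02],"twist":[0,0,0],"claw":0.1}]'
```

```text
clock: 2.25
eef_pos: [0.5993, 0.2181, 0.2055]
ee_rot: [0.0, 3.141, 0.0]
force: [-0.3, 0.6, 0.3]
finger_gap: 0.901
grasp_force: 0.0
clock: 2.38
eef_pos: [0.602, 0.2169, 0.1869]
ee_rot: [0.007, 3.136, 0.001]
force: [-0.2, 1.2, -0.2]
finger_gap: 0.902
grasp_force: 0.0
```

```bash
python3 -m inch '[{"translation":[0,0,0.04],"twist":[0,0,0],"claw":0.1},{"translation":[0,0,0.08],"twist":[0,0,0],"claw":0.1},{"translation":[0,0,0.12],"twist":[0,0,0],"claw":0.1},{"translation":[0,0,0.145],"twist":[0,0,0],"claw":0.1},{"translation":[0,0,0.145],"twist":[0,0,0],"claw":0.1}]'
python3 -m inch '[{"translation":[0,0,0],"twist":[0,0,0],"claw":0.6},{"translation":[0,0,0],"twist":[0,0,0],"claw":0.7},{"translation":[0,0,0],"twist":[0,0,0],"claw":0.7},{"translation":[0,0,0],"twist":[0,0,0],"claw":0.7}]'
```

```text
clock: 3.0
eef_pos: [0.5938, 0.2197, 0.0369]
ee_rot: [0.002, -3.134, 0.002]
force: [-0.3, 0.7, 0.7]
finger_gap: 0.898
grasp_force: 0.0
clock: 3.5
eef_pos: [0.5985, 0.2193, 0.0414]
ee_rot: [-0.0, 3.14, -0.0]
force: [-0.3, -0.8, 2.1]
finger_gap: 0.528
grasp_force: 30.0
```

```bash
python3 -m inch '[{"translation":[0,0,-0.02],"twist":[0,0,0],"claw":0.7},{"translation":[0,0,-0.05],"twist":[0,0,0],"claw":0.7},{"translation":[0,0,-0.08],"twist":[0,0,0],"claw":0.7},{"translation":[0,0,-0.1],"twist":[0,0,0],"claw":0.7},{"translation":[0,0,-0.11],"twist":[0,0,0],"claw":0.7}]'
python3 -m inch '[{"translation":[0,-0.02,0],"twist":[0,0,0],"claw":0.7},{"translation":[0,-0.06,0],"twist":[0,0,0],"claw":0.7},{"translation":[0,-0.105,0],"twist":[0,0,0],"claw":0.7},{"translation":[0,-0.15,0],"twist":[0,0,0],"claw":0.7},{"translation":[0,-0.2,0],"twist":[0,0,0],"claw":0.7}]'
python3 -m inch '[{"translation":[0,-0.05,0],"twist":[0,0,0],"claw":0.7},{"translation":[0,-0.1,0],"twist":[0,0,0],"claw":0.7},{"translation":[0,-0.15,0],"twist":[0,0,0],"claw":0.7},{"translation":[0,-0.19,0],"twist":[0,0,0],"claw":0.7},{"translation":[0,-0.22,0],"twist":[0,0,0],"claw":0.7}]'
python3 -m inch '[{"translation":[0,-0.015,0],"twist":[0,0,0],"claw":0.7},{"translation":[0,-0.021,0],"twist":[0,0,0],"claw":0.7},{"translation":[0,-0.021,0],"twist":[0,0,0],"claw":0.7},{"translation":[0,-0.021,0],"twist":[0,0,0],"claw":0.7}]'
```

```text
clock: 4.12
eef_pos: [0.5984, 0.2196, 0.1523]
ee_rot: [-0.0, 3.139, 0.001]
force: [-0.3, -0.4, -1.7]
finger_gap: 0.529
grasp_force: 30.0
clock: 4.75
eef_pos: [0.5961, 0.017, 0.1485]
ee_rot: [0.0, -3.138, 0.0]
force: [0.7, -1.1, -1.6]
finger_gap: 0.531
grasp_force: 30.0
clock: 5.38
eef_pos: [0.5956, -0.2033, 0.1484]
ee_rot: [-0.003, -3.138, -0.001]
force: [-0.1, 1.1, -1.8]
finger_gap: 0.53
grasp_force: 30.0
clock: 5.88
eef_pos: [0.598, -0.2203, 0.1503]
ee_rot: [0.003, -3.141, -0.001]
force: [0.3, 0.5, -1.9]
finger_gap: 0.529
grasp_force: 30.0
```

```bash
python3 -m inch '[{"translation":[-0.001,-0.001,0.03],"twist":[0,0,0],"claw":0.7},{"translation":[-0.001,-0.001,0.06],"twist":[0,0,0],"claw":0.7},{"translation":[-0.001,-0.001,0.085],"twist":[0,0,0],"claw":0.7},{"translation":[-0.001,-0.001,0.1],"twist":[0,0,0],"claw":0.7},{"translation":[-0.001,-0.001,0.1],"twist":[0,0,0],"claw":0.7}]'
python3 -m inch '[{"translation":[0,0,0.003],"twist":[0,0,0],"claw":0.7},{"translation":[0,0,0.006],"twist":[0,0,0],"claw":0.7},{"translation":[0,0,0.006],"twist":[0,0,0],"claw":0.7},{"translation":[0,0,0.006],"twist":[0,0,0],"claw":0.7}]'
```

```text
clock: 6.5
eef_pos: [0.5981, -0.2214, 0.0492]
ee_rot: [0.002, -3.139, -0.002]
force: [-0.4, -0.2, -1.3]
finger_gap: 0.528
grasp_force: 30.0
clock: 7.0
eef_pos: [0.5992, -0.2228, 0.0449]
ee_rot: [-0.0, 3.141, -0.001]
force: [-0.9, 0.4, -2.5]
finger_gap: 0.53
grasp_force: 30.0
```

```bash
python3 -m inch '[{"translation":[0,0,0.0015],"twist":[0,0,0],"claw":0.7},{"translation":[0,0,0.0015],"twist":[0,0,0],"claw":0.7},{"translation":[0,0,0.0015],"twist":[0,0,0],"claw":0.3},{"translation":[0,0,0.0015],"twist":[0,0,0],"claw":0.1},{"translation":[0,0,0.0015],"twist":[0,0,0],"claw":0.1}]'
python3 -m inch '[{"translation":[0,0,-0.02],"twist":[0,0,0],"claw":0.1},{"translation":[0,0,-0.06],"twist":[0,0,0],"claw":0.1},{"translation":[0,0,-0.1],"twist":[0,0,0],"claw":0.1},{"translation":[0,0,-0.13],"twist":[0,0,0],"claw":0.1},{"translation":[0,0,-0.13],"twist":[0,0,0],"claw":0.1}]'
python3 - <<'E'
from h import *
p=optics.camera("top"); save(p,"top1.png"); W=cloud(p).reshape(-1,3)
s=W[(np.hypot(W[:,0]-.5995,W[:,1]+.2216)<.04)&(W[:,2]>.112)&(W[:,2]<.135)]
print(len(s),(s.min(0)+s.max(0))/2)
E
```

```text
clock: 7.62
eef_pos: [0.5991, -0.2226, 0.0431]
ee_rot: [-0.0, 3.141, -0.0]
force: [-0.4, 1.1, 0.3]
finger_gap: 0.812
grasp_force: 0.0
clock: 8.25
eef_pos: [0.6016, -0.2239, 0.1781]
ee_rot: [-0.0, 3.133, -0.007]
force: [0.5, 0.9, -0.6]
finger_gap: 0.905
grasp_force: 0.0Traceback (most recent call last):
  File "<stdin>", line 4, in <module>
    return umr_minimum(a, axis, None, out, keepdims, initial, where)
ValueError: zero-size array to reduction operation minimum which has no identity
```

```bash
python3 -m inch '[{"translation":[0,0.04,0],"twist":[0,0,0],"claw":0.05},{"translation":[0.004,0.1,0],"twist":[0,0,0],"claw":0.05},{"translation":[0.008,0.16,0],"twist":[0,0,0],"claw":0.05},{"translation":[0.01,0.22,0],"twist":[0,0,0],"claw":0.05},{"translation":[0.01,0.28,0],"twist":[0,0,0],"claw":0.05}]'
python3 -m inch '[{"translation":[0.002,0.06,0],"twist":[0,0,0],"claw":0.05},{"translation":[0.005,0.12,0],"twist":[0,0,0],"claw":0.05},{"translation":[0.01,0.18,0],"twist":[0,0,0],"claw":0.05},{"translation":[0.01,0.23,0],"twist":[0,0,0],"claw":0.05},{"translation":[0.01,0.257,0],"twist":[0,0,0],"claw":0.05}]'
python3 -m inch '[{"translation":[0,0,0],"twist":[0,0,0],"claw":0.05},{"translation":[0,0,0],"twist":[0,0,0],"claw":0.05},{"translation":[0,0,0],"twist":[0,0,0],"claw":0.05}]'
python3 - <<'E'
from h import *
p=optics.camera("top"); W=cloud(p).reshape(-1,3)
s=W[(np.hypot(W[:,0]-.5995,W[:,1]+.2216)<.04)&(W[:,2]>.112)&(W[:,2]<.135)]
print(len(s),(s.min(0)+s.max(0))/2)
E
```

```text
clock: 8.93
eef_pos: [0.587, 0.0593, 0.1708]
ee_rot: [-0.0, -3.138, -0.0]
force: [0.5, 1.1, -0.0]
finger_gap: 0.948
grasp_force: 0.0
clock: 9.55
eef_pos: [0.5767, 0.3168, 0.1703]
ee_rot: [0.005, -3.138, 0.002]
force: [0.8, 0.1, -0.0]
finger_gap: 0.951
grasp_force: 0.0
clock: 9.93
eef_pos: [0.5788, 0.3129, 0.1724]
ee_rot: [-0.002, -3.141, 0.001]
force: [-0.7, 0.6, 0.0]
finger_gap: 0.948
grasp_force: 0.0
164 [ 0.59912343 -0.22223499  0.12040912]
```

```bash
python3 -m inch '[{"translation":[0,0.001,0.04],"twist":[0,0,0],"claw":0.05},{"translation":[0,0.001,0.09],"twist":[0,0,0],"claw":0.05},{"translation":[0,0.001,0.13],"twist":[0,0,0],"claw":0.05},{"translation":[0,0.001,0.154],"twist":[0,0,0],"claw":0.05},{"translation":[0,0.001,0.154],"twist":[0,0,0],"claw":0.05}]'
python3 -m inch '[{"translation":[0,0,0],"twist":[0,0,0],"claw":0.2},{"translation":[0,0,0],"twist":[0,0,0],"claw":0.5},{"translation":[0,0,0],"twist":[0,0,0],"claw":0.6},{"translation":[0,0,0],"twist":[0,0,0],"claw":0.6}]'
```

```text
clock: 10.6
eef_pos: [0.5768, 0.3136, 0.0163]
ee_rot: [-0.002, -3.136, 0.003]
force: [-0.2, 0.1, 0.1]
finger_gap: 0.949
grasp_force: 0.0
clock: 11.1
eef_pos: [0.5796, 0.3155, 0.0203]
ee_rot: [-0.001, 3.14, 0.0]
force: [0.0, -0.9, 4.0]
finger_gap: 0.621
grasp_force: 30.0
```

```bash
python3 -m inch '[{"translation":[0,0,-0.02],"twist":[0,0,0],"claw":0.6},{"translation":[0,0,-0.05],"twist":[0,0,0],"claw":0.6},{"translation":[0,0,-0.08],"twist":[0,0,0],"claw":0.6},{"translation":[0,0,-0.1],"twist":[0,0,0],"claw":0.6},{"translation":[0,-0.02,-0.1],"twist":[0,0,0],"claw":0.6}]'
python3 -m inch '[{"translation":[0.004,-0.04,0],"twist":[0,0,0],"claw":0.6},{"translation":[0.012,-0.09,0],"twist":[0,0,0],"claw":0.6},{"translation":[0.022,-0.14,0],"twist":[0,0,0],"claw":0.6},{"translation":[0.032,-0.19,0],"twist":[0,0,0],"claw":0.6},{"translation":[0.045,-0.24,0],"twist":[0,0,0],"claw":0.6}]'
python3 -m inch '[{"translation":[0.01,-0.05,0],"twist":[0,0,0],"claw":0.6},{"translation":[0.02,-0.1,0],"twist":[0,0,0],"claw":0.6},{"translation":[0.03,-0.15,0],"twist":[0,0,0],"claw":0.6},{"translation":[0.037,-0.2,0],"twist":[0,0,0],"claw":0.6},{"translation":[0.04,-0.24,0],"twist":[0,0,0],"claw":0.6}]'
python3 -m inch '[{"translation":[0,-0.02,0],"twist":[0,0,0],"claw":0.6},{"translation":[0,-0.03,0],"twist":[0,0,0],"claw":0.6},{"translation":[0,-0.03,0],"twist":[0,0,0],"claw":0.6},{"translation":[0,-0.03,0],"twist":[0,0,0],"claw":0.6}]'
```

```text
clock: 11.72
eef_pos: [0.5803, 0.2964, 0.1217]
ee_rot: [-0.004, 3.137, 0.003]
force: [0.6, -1.7, -1.4]
finger_gap: 0.616
grasp_force: 30.0
clock: 12.35
eef_pos: [0.5317, 0.0527, 0.1173]
ee_rot: [-0.001, -3.139, 0.001]
force: [1.0, -0.3, -1.5]
finger_gap: 0.62
grasp_force: 30.0
clock: 12.98
eef_pos: [0.4912, -0.1866, 0.1174]
ee_rot: [-0.003, -3.139, -0.002]
force: [0.6, -0.7, -0.7]
finger_gap: 0.615
grasp_force: 30.0
clock: 13.48
eef_pos: [0.4939, -0.2132, 0.1187]
ee_rot: [0.003, -3.141, -0.001]
force: [1.0, 1.0, -1.4]
finger_gap: 0.618
grasp_force: 30.0
```

```bash
python3 -m inch '[{"translation":[0,-0.001,0.03],"twist":[0,0,0],"claw":0.6},{"translation":[0,-0.001,0.06],"twist":[0,0,0],"claw":0.6},{"translation":[0,-0.001,0.083],"twist":[0,0,0],"claw":0.6},{"translation":[0,-0.001,0.092],"twist":[0,0,0],"claw":0.6},{"translation":[0,-0.001,0.092],"twist":[0,0,0],"claw":0.6}]'
python3 -m inch '[{"translation":[0,0,0.002],"twist":[0,0,0],"claw":0.6},{"translation":[0,0,0.003],"twist":[0,0,0],"claw":0.6},{"translation":[0,0,0.003],"twist":[0,0,0],"claw":0.6},{"translation":[0,0,0.003],"twist":[0,0,0],"claw":0.6}]'
```

```text
clock: 14.1
eef_pos: [0.4939, -0.2147, 0.0267]
ee_rot: [0.002, -3.141, -0.001]
force: [0.1, 0.4, -1.1]
finger_gap: 0.618
grasp_force: 30.0
clock: 14.6
eef_pos: [0.4941, -0.2157, 0.0243]
ee_rot: [-0.0, 3.141, -0.0]
force: [-0.1, 0.3, -0.8]
finger_gap: 0.622
grasp_force: 30.0
```

```bash
python3 -m inch '[{"translation":[0,0,0.001],"twist":[0,0,0],"claw":0.6},{"translation":[0,0,0.001],"twist":[0,0,0],"claw":0.6}]'
```

```text
clock: 14.85
eef_pos: [0.4938, -0.2156, 0.0228]
ee_rot: [0.0, -3.141, -0.0]
force: [-0.6, -0.6, -1.0]
finger_gap: 0.622
grasp_force: 30.0
```

```bash
python3 -m inch '[{"translation":[0,0,0.0012],"twist":[0,0,0],"claw":0.6},{"translation":[0,0,0.0012],"twist":[0,0,0],"claw":0.6},{"translation":[0,0,0.0012],"twist":[0,0,0],"claw":0.3},{"translation":[0,0,0.0012],"twist":[0,0,0],"claw":0.1},{"translation":[0,0,0.0012],"twist":[0,0,0],"claw":0.1}]'
python3 -m inch '[{"translation":[0,0,-0.02],"twist":[0,0,0],"claw":0.1},{"translation":[0,0,-0.06],"twist":[0,0,0],"claw":0.1},{"translation":[0,0,-0.1],"twist":[0,0,0],"claw":0.1},{"translation":[0,0,-0.13],"twist":[0,0,0],"claw":0.1},{"translation":[0,0.04,-0.13],"twist":[0,0,0],"claw":0.1}]'
python3 -m inch '[{"translation":[0,0.05,0],"twist":[0,0,0],"claw":0.05},{"translation":[0.004,0.11,0],"twist":[0,0,0],"claw":0.05},{"translation":[0.008,0.17,0],"twist":[0,0,0],"claw":0.05},{"translation":[0.01,0.23,0],"twist":[0,0,0],"claw":0.05},{"translation":[0.01,0.28,0],"twist":[0,0,0],"claw":0.05}]'
python3 -m inch '[{"translation":[0,0.06,0],"twist":[0,0,0],"claw":0.05},{"translation":[0,0.12,0],"twist":[0,0,0],"claw":0.05},{"translation":[0,0.17,0],"twist":[0,0,0],"claw":0.05},{"translation":[0,0.203,0],"twist":[0,0,0],"claw":0.05},{"translation":[0,0.203,0],"twist":[0,0,0],"claw":0.05}]'
python3 -m inch '[{"translation":[0,0,0],"twist":[0,0,0],"claw":0.05},{"translation":[0,0,0],"twist":[0,0,0],"claw":0.05}]'
python3 - <<'E'
from h import *
p=optics.camera("top"); save(p,"top2.png"); W=cloud(p).reshape(-1,3)
def q(x,y,a,b,r):
    s=W[(np.hypot(W[:,0]-x,W[:,1]-y)<r)&(W[:,2]>a)&(W[:,2]<b)]
    print(len(s),(s.min(0)+s.max(0))/2 if len(s) else "")
q(.5995,-.2216,.112,.135,.04); q(.4945,-.214,.05,.07,.045); q(.5788,.157-.2+.2,.02,.04,.04)
E
```

```text
clock: 15.48
eef_pos: [0.494, -0.2156, 0.0216]
ee_rot: [-0.0, 3.142, -0.0]
force: [-0.6, 0.5, -0.5]
finger_gap: 0.873
grasp_force: 0.0
clock: 16.1
eef_pos: [0.4967, -0.1784, 0.1555]
ee_rot: [0.005, 3.134, -0.007]
force: [0.7, 0.4, -1.2]
finger_gap: 0.902
grasp_force: 0.0
clock: 16.73
eef_pos: [0.4834, 0.1065, 0.1518]
ee_rot: [-0.001, 3.141, 0.0]
force: [1.2, 0.8, 0.0]
finger_gap: 0.949
grasp_force: 0.0
clock: 17.35
eef_pos: [0.4834, 0.3094, 0.1515]
ee_rot: [-0.006, 3.142, 0.0]
force: [0.1, -0.1, -0.4]
finger_gap: 0.95
grasp_force: 0.0
clock: 17.6
eef_pos: [0.484, 0.3061, 0.1516]
ee_rot: [-0.002, -3.141, 0.001]
force: [0.4, 0.1, -0.2]
finger_gap: 0.952
grasp_force: 0.0
163 [ 0.59898666 -0.22213859  0.12000187]
197 [ 0.49292918 -0.21448679  0.05737363]
90 [0.54987739 0.15619886 0.02752005]
```

```bash
python3 -m inch '[{"translation":[0,0,0.04],"twist":[0,0,0],"claw":0.05},{"translation":[0,0,0.08],"twist":[0,0,0],"claw":0.05},{"translation":[0,0,0.12],"twist":[0,0,0],"claw":0.05},{"translation":[0,0,0.135],"twist":[0,0,0],"claw":0.05},{"translation":[0,0,0.135],"twist":[0,0,0],"claw":0.05}]'
python3 -m inch '[{"translation":[0,0,0],"twist":[0,0,0],"claw":0.2},{"translation":[0,0,0],"twist":[0,0,0],"claw":0.5},{"translation":[0,0,0],"twist":[0,0,0],"claw":0.6},{"translation":[0,0,0],"twist":[0,0,0],"claw":0.6}]'
python3 -m inch '[{"translation":[0,0,-0.02],"twist":[0,0,0],"claw":0.6},{"translation":[0,0,-0.05],"twist":[0,0,0],"claw":0.6},{"translation":[0,0,-0.08],"twist":[0,0,0],"claw":0.6},{"translation":[0,0,-0.1],"twist":[0,0,0],"claw":0.6},{"translation":[0,0,-0.1],"twist":[0,0,0],"claw":0.6}]'
```

```text
clock: 18.27
eef_pos: [0.4834, 0.3066, 0.0162]
ee_rot: [-0.001, -3.14, 0.001]
force: [0.5, 0.4, 1.3]
finger_gap: 0.944
grasp_force: 0.0
clock: 18.77
eef_pos: [0.4843, 0.3076, 0.0175]
ee_rot: [-0.001, 3.14, 0.0]
force: [-0.0, -0.7, 2.0]
finger_gap: 0.592
grasp_force: 30.0
clock: 19.4
eef_pos: [0.485, 0.308, 0.1184]
ee_rot: [-0.0, 3.138, 0.002]
force: [0.0, -0.3, -2.3]
finger_gap: 0.591
grasp_force: 30.0
```

```bash
python3 -m inch '[{"translation":[0,-0.02,0],"twist":[0,0,0],"claw":0.6},{"translation":[-0.002,-0.06,0],"twist":[0,0,0],"claw":0.6},{"translation":[-0.004,-0.11,0],"twist":[0,0,0],"claw":0.6},{"translation":[-0.006,-0.16,0],"twist":[0,0,0],"claw":0.6},{"translation":[-0.008,-0.21,0],"twist":[0,0,0],"claw":0.6}]'
python3 -m inch '[{"translation":[-0.002,-0.05,0],"twist":[0,0,0],"claw":0.6},{"translation":[-0.004,-0.1,0],"twist":[0,0,0],"claw":0.6},{"translation":[-0.006,-0.15,0],"twist":[0,0,0],"claw":0.6},{"translation":[-0.008,-0.19,0],"twist":[0,0,0],"claw":0.6},{"translation":[-0.01,-0.207,0],"twist":[0,0,0],"claw":0.6}]'
python3 -m inch '[{"translation":[0,0,0],"twist":[0,0,0],"claw":0.6},{"translation":[0,0,0],"twist":[0,0,0],"claw":0.6},{"translation":[0,0,0],"twist":[0,0,0],"claw":0.6}]'
```

```text
clock: 20.02
eef_pos: [0.4899, 0.0948, 0.115]
ee_rot: [0.0, -3.138, 0.001]
force: [0.9, 0.3, -1.5]
finger_gap: 0.59
grasp_force: 30.0
clock: 20.65
eef_pos: [0.5, -0.1119, 0.1152]
ee_rot: [-0.005, -3.138, -0.001]
force: [0.1, -1.0, -1.9]
finger_gap: 0.59
grasp_force: 30.0
clock: 21.02
eef_pos: [0.5017, -0.1082, 0.1165]
ee_rot: [0.003, -3.141, -0.001]
force: [-1.0, -0.2, -2.3]
finger_gap: 0.595
grasp_force: 30.0
```

```bash
python3 -m inch '[{"translation":[0,0,0.03],"twist":[0,0,0],"claw":0.6},{"translation":[0,0,0.06],"twist":[0,0,0],"claw":0.6},{"translation":[0,0,0.083],"twist":[0,0,0],"claw":0.6},{"translation":[0,0,0.092],"twist":[0,0,0],"claw":0.6},{"translation":[0,0,0.092],"twist":[0,0,0],"claw":0.6}]'
python3 -m inch '[{"translation":[0,0,0.002],"twist":[0,0,0],"claw":0.6},{"translation":[0,0,0.004],"twist":[0,0,0],"claw":0.6},{"translation":[0,0,0.004],"twist":[0,0,0],"claw":0.6},{"translation":[0,0,0.004],"twist":[0,0,0],"claw":0.6}]'
```

```text
clock: 21.65
eef_pos: [0.5017, -0.1089, 0.0245]
ee_rot: [0.002, -3.141, -0.001]
force: [0.8, 0.3, -0.7]
finger_gap: 0.59
grasp_force: 30.0
clock: 22.15
eef_pos: [0.5021, -0.1097, 0.021]
ee_rot: [-0.0, 3.141, -0.0]
force: [-0.1, 0.7, -1.8]
finger_gap: 0.592
grasp_force: 30.0
```

```bash
python3 -m inch '[{"translation":[0,0,0.0015],"twist":[0,0,0],"claw":0.6},{"translation":[0,0,0.0015],"twist":[0,0,0],"claw":0.6},{"translation":[0,0,0.0015],"twist":[0,0,0],"claw":0.3},{"translation":[0,0,0.0015],"twist":[0,0,0],"claw":0.15},{"translation":[0,0,0.0015],"twist":[0,0,0],"claw":0.15}]'
python3 -m inch '[{"translation":[0,0,-0.02],"twist":[0,0,0],"claw":0.15},{"translation":[0,0,-0.06],"twist":[0,0,0],"claw":0.15},{"translation":[0,0,-0.1],"twist":[0,0,0],"claw":0.15},{"translation":[0,0,-0.13],"twist":[0,0,0],"claw":0.15},{"translation":[0,0.04,-0.13],"twist":[0,0,0],"claw":0.15}]'
python3 -m inch '[{"translation":[0,0.06,0],"twist":[0,0,0],"claw":0.15},{"translation":[0.002,0.12,0],"twist":[0,0,0],"claw":0.15},{"translation":[0.003,0.18,0],"twist":[0,0,0],"claw":0.15},{"translation":[0.004,0.24,0],"twist":[0,0,0],"claw":0.15},{"translation":[0.004,0.273,0],"twist":[0,0,0],"claw":0.15}]'
python3 -m inch '[{"translation":[0,0,0],"twist":[0,0,0],"claw":0.15},{"translation":[0,0,0],"twist":[0,0,0],"claw":0.15},{"translation":[0,0,0],"twist":[0,0,0],"claw":0.15}]'
python3 - <<'E'
from h import *
p=optics.camera("top"); W=cloud(p).reshape(-1,3)
def q(x,y,a,b,r):
    s=W[(np.hypot(W[:,0]-x,W[:,1]-y)<r)&(W[:,2]>a)&(W[:,2]<b)]
    print(len(s),(s.min(0)+s.max(0))/2 if len(s) else "")
q(.4945,-.214,.05,.07,.045); q(.502,-.1093,.06,.08,.04)
E
```

```text
clock: 22.78
eef_pos: [0.502, -0.1096, 0.0193]
ee_rot: [-0.0, 3.141, -0.0]
force: [-0.1, 0.5, -0.3]
finger_gap: 0.842
grasp_force: 0.0
clock: 23.4
eef_pos: [0.5049, -0.0717, 0.1529]
ee_rot: [0.006, 3.134, -0.005]
force: [-0.1, -0.2, 0.1]
finger_gap: 0.85
grasp_force: 0.0
clock: 24.02
eef_pos: [0.4973, 0.2062, 0.1493]
ee_rot: [-0.005, 3.141, 0.001]
force: [-0.1, -0.3, -0.5]
finger_gap: 0.85
grasp_force: 0.0
clock: 24.4
eef_pos: [0.4979, 0.2021, 0.1491]
ee_rot: [-0.002, -3.141, 0.001]
force: [-0.5, 0.7, -1.5]
finger_gap: 0.848
grasp_force: 0.0
209 [ 0.49271276 -0.21436478  0.05704773]
485 [ 0.50179995 -0.10966669  0.06889316]
```

```bash
python3 -m inch '[{"translation":[0,0.001,0.04],"twist":[0,0,0],"claw":0.15},{"translation":[0,0.001,0.08],"twist":[0,0,0],"claw":0.15},{"translation":[0,0.001,0.115],"twist":[0,0,0],"claw":0.15},{"translation":[0,0.001,0.132],"twist":[0,0,0],"claw":0.15},{"translation":[0,0.001,0.138],"twist":[0,0,0],"claw":0.15}]'
python3 -m inch '[{"translation":[0,0,0],"twist":[0,0,0],"claw":0.3},{"translation":[0,0,0],"twist":[0,0,0],"claw":0.5},{"translation":[0,0,0],"twist":[0,0,0],"claw":0.8},{"translation":[0,0,0],"twist":[0,0,0],"claw":0.8}]'
python3 -m inch '[{"translation":[0,0,-0.02],"twist":[0,0,0],"claw":0.8},{"translation":[0,0,-0.05],"twist":[0,0,0],"claw":0.8},{"translation":[0,0,-0.08],"twist":[0,0,0],"claw":0.8},{"translation":[0,0,-0.1],"twist":[0,0,0],"claw":0.8},{"translation":[0,0,-0.1],"twist":[0,0,0],"claw":0.8}]'
```

```text
clock: 25.08
eef_pos: [0.4977, 0.2038, 0.0106]
ee_rot: [-0.001, -3.14, 0.0]
force: [0.8, -0.6, -0.3]
finger_gap: 0.849
grasp_force: 0.0
clock: 25.58
eef_pos: [0.4983, 0.2046, 0.0119]
ee_rot: [-0.001, 3.14, 0.0]
force: [0.0, -0.5, 0.6]
finger_gap: 0.463
grasp_force: 0.0
clock: 26.2
eef_pos: [0.4985, 0.2046, 0.112]
ee_rot: [-0.001, 3.139, 0.001]
force: [-1.0, 0.2, -5.3]
finger_gap: 0.422
grasp_force: 30.0
```

```bash
python3 -m inch '[{"translation":[0,0,-0.015],"twist":[0,0,0],"claw":0.8},{"translation":[0,-0.02,-0.02],"twist":[0,0,0],"claw":0.8},{"translation":[0,-0.06,-0.02],"twist":[0,0,0],"claw":0.8},{"translation":[0,-0.105,-0.02],"twist":[0,0,0],"claw":0.8},{"translation":[0,-0.15,-0.02],"twist":[0,0,0],"claw":0.8}]'
python3 -m inch '[{"translation":[0.002,-0.05,0],"twist":[0,0,0],"claw":0.8},{"translation":[0.004,-0.1,0],"twist":[0,0,0],"claw":0.8},{"translation":[0.006,-0.15,0],"twist":[0,0,0],"claw":0.8},{"translation":[0.008,-0.195,0],"twist":[0,0,0],"claw":0.8},{"translation":[0.01,-0.24,0],"twist":[0,0,0],"claw":0.8}]'
python3 -m inch '[{"translation":[0,-0.045,0],"twist":[0,0,0],"claw":0.8},{"translation":[0.001,-0.085,0],"twist":[0,0,0],"claw":0.8},{"translation":[0.001,-0.115,0],"twist":[0,0,0],"claw":0.8},{"translation":[0.001,-0.133,0],"twist":[0,0,0],"claw":0.8},{"translation":[0.001,-0.133,0],"twist":[0,0,0],"claw":0.8}]'
python3 - <<'E'
from h import *
p=optics.camera("scene"); save(p,"sc3.png"); W=cloud(p)
m=(np.hypot(W[...,0]-.487,W[...,1]+.319)<.045)&(W[...,2]>.02)
print(np.sort(W[m][:,2])[:8], robot.read_state()["eef_pos"],robot.read_state()["force"])
cv2.imwrite("pics/sc3c.png",cv2.resize(p["image"][170:384,40:340,::-1],(750,535)))
E
```

```text
clock: 26.82
eef_pos: [0.497, 0.0522, 0.1308]
ee_rot: [0.0, -3.14, 0.001]
force: [0.4, -0.7, -5.4]
finger_gap: 0.422
grasp_force: 30.0
clock: 27.45
eef_pos: [0.4865, -0.1878, 0.1308]
ee_rot: [-0.001, -3.14, -0.0]
force: [-0.0, 0.4, -5.5]
finger_gap: 0.418
grasp_force: 30.0
clock: 28.08
eef_pos: [0.4862, -0.3195, 0.1308]
ee_rot: [-0.003, -3.141, -0.001]
force: [-0.4, 0.1, -4.8]
finger_gap: 0.423
grasp_force: 30.0
[0.11947335 0.12028255 0.12043559 0.1206975  0.12078865 0.12083753
 0.12088428 0.1212222 ] [ 0.48631752 -0.31819975  0.13075422] [-0.52327401 -0.3098593  -5.04483921]
```

View pics/sc3c.png

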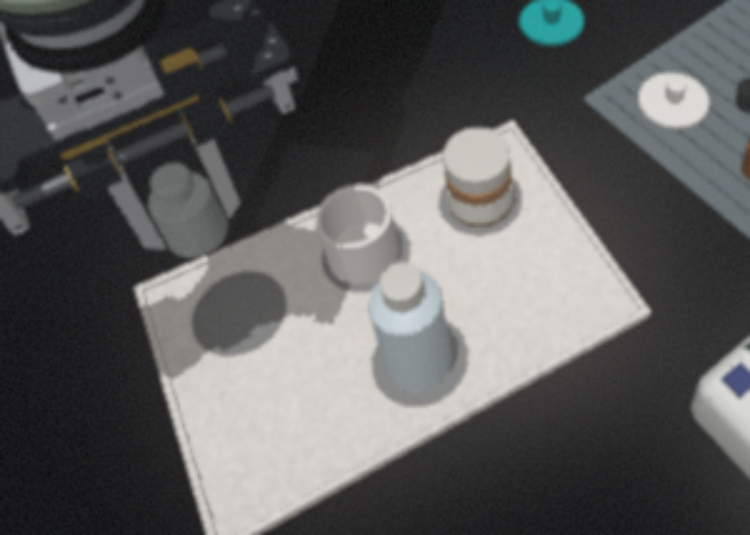

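The crop shows the weight held upright between the fingers at crop (190,210). The jar (478,180), crucible (358,235) and bottle (410,330) stand on their pads. The weight's foot is at about 0.119 m, so it hardly slipped.

```bash
python3 -m inch '[{"translation":[0,-0.001,0.03],"twist":[0,0,0],"claw":0.8},{"translation":[0,-0.001,0.065],"twist":[0,0,0],"claw":0.8},{"translation":[0,-0.001,0.095],"twist":[0,0,0],"claw":0.8},{"translation":[0,-0.001,0.11],"twist":[0,0,0],"claw":0.8},{"translation":[0,-0.001,0.11],"twist":[0,0,0],"claw":0.8}]'
python3 -m inch '[{"translation":[0,0,0.0025],"twist":[0,0,0],"claw":0.8},{"translation":[0,0,0.0025],"twist":[0,0,0],"claw":0.8},{"translation":[0,0,0.0025],"twist":[0,0,0],"claw":0.8}]'
python3 -m inch '[{"translation":[0,0,0.0015],"twist":[0,0,0],"claw":0.8},{"translation":[0,0,0.0015],"twist":[0,0,0],"claw":0.8},{"translation":[0,0,0.0015],"twist":[0,0,0],"claw":0.8}]'
```

```text
clock: 28.75
eef_pos: [0.4866, -0.3182, 0.0205]
ee_rot: [0.002, -3.14, -0.003]
force: [-0.1, 0.5, -4.2]
finger_gap: 0.421
grasp_force: 30.0
clock: 29.12
eef_pos: [0.4874, -0.3201, 0.0196]
ee_rot: [-0.0, 3.14, -0.002]
force: [-0.4, 0.4, -6.4]
finger_gap: 0.422
grasp_force: 30.0
clock: 29.5
eef_pos: [0.4874, -0.32, 0.0179]
ee_rot: [-0.0, 3.141, -0.001]
force: [0.2, 0.2, -1.1]
finger_gap: 0.419
grasp_force: 30.0
```

```bash
python3 -m inch '[{"translation":[0,0,0.0003],"twist":[0,0,0],"claw":0.6},{"translation":[0,0,0.0003],"twist":[0,0,0],"claw":0.4},{"translation":[0,0,0.0003],"twist":[0,0,0],"claw":0.3},{"translation":[0,0,0.0003],"twist":[0,0,0],"claw":0.3}]'
python3 -m inch '[{"translation":[0,0,-0.02],"twist":[0,0,0],"claw":0.3},{"translation":[0,0,-0.06],"twist":[0,0,0],"claw":0.3},{"translation":[0,0,-0.1],"twist":[0,0,0],"claw":0.3},{"translation":[0,0,-0.13],"twist":[0,0,0],"claw":0.4},{"translation":[0,0.04,-0.13],"twist":[0,0,0],"claw":0.4}]'
python3 -m inch '[{"translation":[-0.003,0.06,0],"twist":[0,0,0],"claw":0.4},{"translation":[-0.006,0.12,0],"twist":[0,0,0],"claw":0.4},{"translation":[-0.009,0.18,0],"twist":[0,0,0],"claw":0.4},{"translation":[-0.012,0.24,0],"twist":[0,0,0],"claw":0.4},{"translation":[-0.015,0.29,0],"twist":[0,0,0],"claw":0.4}]'
python3 -m inch '[{"translation":[-0.003,0.05,0],"twist":[0,0,0],"claw":0.4},{"translation":[-0.0055,0.0895,0],"twist":[0,0,0],"claw":0.4},{"translation":[-0.0055,0.0895,0],"twist":[0,0,0],"claw":0.4},{"translation":[-0.0055,0.0895,0],"twist":[0,0,0],"claw":0.4},{"translation":[-0.0055,0.0895,0],"twist":[0,0,0],"claw":0.4}]'
python3 - <<'E'
from h import *
p=optics.camera("top"); save(p,"top4.png"); W=cloud(p).reshape(-1,3)
def q(x,y,a,b,r):
    s=W[(np.hypot(W[:,0]-x,W[:,1]-y)<r)&(W[:,2]>a)&(W[:,2]<b)]
    print(len(s),(s.min(0)+s.max(0))/2 if len(s) else "")
q(.4945,-.214,.05,.07,.045); q(.502,-.1093,.06,.08,.04);q(.487,-.319,.06,.08,.03);q(.549,.157,.02,.04,.03);q(.61,.108,.04,.06,.03)
E
```

```text
clock: 30.0
eef_pos: [0.4871, -0.3197, 0.017]
ee_rot: [-0.0, 3.141, -0.0]
force: [0.5, 0.4, -0.1]
finger_gap: 0.686
grasp_force: 0.0
clock: 30.62
eef_pos: [0.4898, -0.2833, 0.1527]
ee_rot: [0.005, 3.133, -0.011]
force: [-0.1, 1.2, 0.3]
finger_gap: 0.603
grasp_force: 0.0
clock: 31.25
eef_pos: [0.5022, 0.0125, 0.1487]
ee_rot: [-0.002, 3.139, -0.0]
force: [0.4, -0.5, -0.3]
finger_gap: 0.597
grasp_force: 0.0
clock: 31.88
eef_pos: [0.5076, 0.0987, 0.1473]
ee_rot: [0.002, 3.141, -0.001]
force: [-0.2, -0.3, -0.7]
finger_gap: 0.599
grasp_force: 0.0
200 [ 0.49310039 -0.21417747  0.05738376]
486 [ 0.50185867 -0.10917522  0.06807381]
112 [ 0.48844809 -0.31837469  0.06744863]
0 
0
```

```bash
python3 -m inch '[{"translation":[-0.0005,0.0005,0.04],"twist":[0,0,0],"claw":0.4},{"translation":[-0.0005,0.0005,0.08],"twist":[0,0,0],"claw":0.4},{"translation":[-0.0005,0.0005,0.11],"twist":[0,0,0],"claw":0.4},{"translation":[-0.0005,0.0005,0.12],"twist":[0,0,0],"claw":0.4},{"translation":[-0.0005,0.0005,0.12],"twist":[0,0,0],"claw":0.4}]'
python3 -m inch '[{"translation":[0,0,0.005],"twist":[0,0,0],"claw":0.4},{"translation":[0,0,0.01],"twist":[0,0,0],"claw":0.4},{"translation":[0,0,0.013],"twist":[0,0,0],"claw":0.4},{"translation":[0,0,0.013],"twist":[0,0,0],"claw":0.4}]'
python3 - <<'E'
from h import *
p=optics.camera("wrist"); save(p,"w5.png")
E
```

```text
clock: 32.55
eef_pos: [0.5078, 0.0998, 0.0268]
ee_rot: [-0.001, -3.141, 0.0]
force: [0.1, -0.3, 0.0]
finger_gap: 0.599
grasp_force: 0.0
clock: 33.05
eef_pos: [0.5077, 0.1005, 0.0138]
ee_rot: [0.001, -3.141, 0.0]
force: [0.1, 0.1, 0.0]
finger_gap: 0.599
grasp_force: 0.0
```

View pics/w5.png

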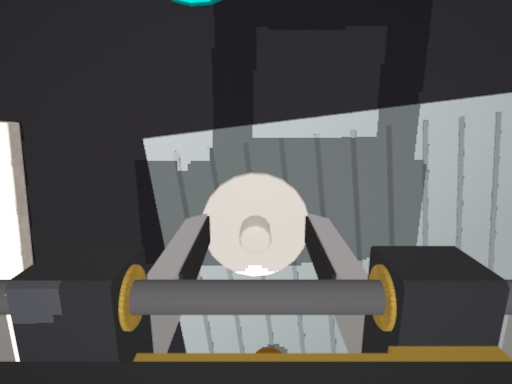

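The wrist view shows the white lid at (255,225), with its knob at (255,238) centred between the fingers. I'll close on the knob and lift.

```bash
python3 -m inch '[{"translation":[0,0,0],"twist":[0,0,0],"claw":0.6},{"translation":[0,0,0],"twist":[0,0,0],"claw":0.8},{"translation":[0,0,0],"twist":[0,0,0],"claw":1},{"translation":[0,0,0],"twist":[0,0,0],"claw":1},{"translation":[0,0,0],"twist":[0,0,0],"claw":1}]'
python3 -m inch '[{"translation":[0,0,0],"twist":[0,0,0],"claw":1},{"translation":[0,0,0],"twist":[0,0,0],"claw":1}]'
python3 -m inch '[{"translation":[0,0,-0.02],"twist":[0,0,0],"claw":1},{"translation":[0,0,-0.05],"twist":[0,0,0],"claw":1},{"translation":[0,0,-0.08],"twist":[0,0,0],"claw":1},{"translation":[0,0,-0.11],"twist":[0,0,0],"claw":1},{"translation":[0,0,-0.12],"twist":[0,0,0],"claw":1}]'
```

```text
clock: 33.72
eef_pos: [0.5079, 0.1004, 0.014]
ee_rot: [-0.0, 3.142, -0.0]
force: [-1.2, 0.7, -0.2]
finger_gap: 0.184
grasp_force: 30.0
clock: 33.98
eef_pos: [0.5079, 0.1004, 0.014]
ee_rot: [-0.0, 3.142, -0.0]
force: [0.1, -0.4, 0.3]
finger_gap: 0.185
grasp_force: 30.0
clock: 34.6
eef_pos: [0.5092, 0.1005, 0.1358]
ee_rot: [-0.0, 3.138, 0.0]
force: [0.5, 0.1, -0.6]
finger_gap: 0.181
grasp_force: 30.0
```

```bash
python3 -m inch '[{"translation":[0.001,-0.02,0],"twist":[0,0,0],"claw":1},{"translation":[0.003,-0.06,0],"twist":[0,0,0],"claw":1},{"translation":[0.005,-0.1,0],"twist":[0,0,0],"claw":1},{"translation":[0.007,-0.14,0],"twist":[0,0,0],"claw":1},{"translation":[0.009,-0.18,0],"twist":[0,0,0],"claw":1}]'
python3 -m inch '[{"translation":[0.002,-0.04,0],"twist":[0,0,0],"claw":1},{"translation":[0.004,-0.08,0],"twist":[0,0,0],"claw":1},{"translation":[0.005,-0.11,0],"twist":[0,0,0],"claw":1},{"translation":[0.005,-0.13,0],"twist":[0,0,0],"claw":1},{"translation":[0.005,-0.1355,0],"twist":[0,0,0],"claw":1}]'
python3 -m inch '[{"translation":[0,0,0],"twist":[0,0,0],"claw":1},{"translation":[0,0,0],"twist":[0,0,0],"claw":1},{"translation":[0,0,0],"twist":[0,0,0],"claw":1}]'
python3 - <<'E'
from h import *
p=optics.camera("scene"); save(p,"sc6.png")
cv2.imwrite("pics/sc6c.png",cv2.resize(p["image"][170:384,40:340,::-1],(750,535)))
E
```

```text
clock: 35.22
eef_pos: [0.4979, -0.0805, 0.1327]
ee_rot: [0.0, -3.14, -0.001]
force: [0.2, -0.1, -0.7]
finger_gap: 0.183
grasp_force: 30.0
clock: 35.85
eef_pos: [0.4936, -0.2156, 0.1332]
ee_rot: [-0.002, -3.141, -0.002]
force: [-0.9, 0.5, -1.2]
finger_gap: 0.187
grasp_force: 30.0
clock: 36.22
eef_pos: [0.494, -0.2142, 0.134]
ee_rot: [0.002, -3.142, -0.0]
force: [-0.2, -0.8, -0.3]
finger_gap: 0.185
grasp_force: 30.0
```

View pics/sc6c.png

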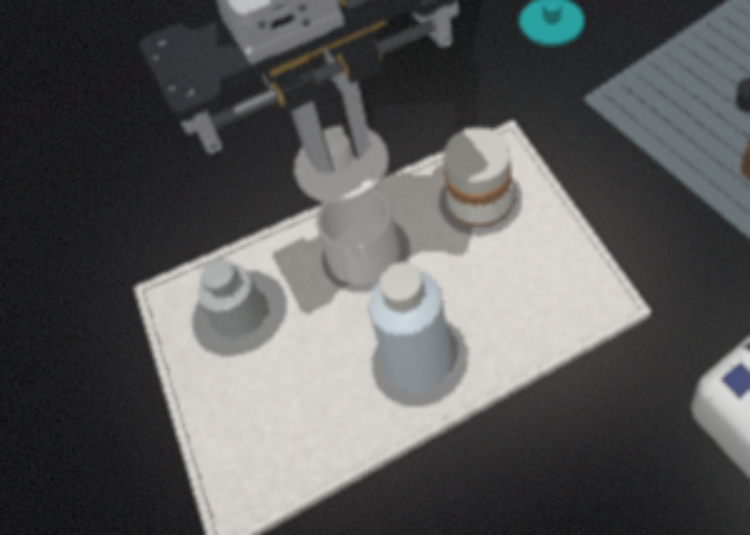

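The crop shows the lid held level at crop (342,165), above and behind the crucible rim because of the camera's perspective. The weight stands on its pad at (235,300). Next is lowering the lid.

```bash
python3 -m inch '[{"translation":[0.0005,-0.0005,0.02],"twist":[0,0,0],"claw":1},{"translation":[0.0005,-0.0005,0.04],"twist":[0,0,0],"claw":1},{"translation":[0.0005,-0.0005,0.053],"twist":[0,0,0],"claw":1},{"translation":[0.0005,-0.0005,0.058],"twist":[0,0,0],"claw":1},{"translation":[0.0005,-0.0005,0.058],"twist":[0,0,0],"claw":1}]'
python3 -m inch '[{"translation":[0,0,0.002],"twist":[0,0,0],"claw":1},{"translation":[0,0,0.003],"twist":[0,0,0],"claw":1},{"translation":[0,0,0.003],"twist":[0,0,0],"claw":1},{"translation":[0,0,0.003],"twist":[0,0,0],"claw":1}]'
```

```text
clock: 36.9
eef_pos: [0.4935, -0.2156, 0.076]
ee_rot: [0.0, -3.142, -0.0]
force: [0.5, 0.8, -0.7]
finger_gap: 0.186
grasp_force: 30.0
clock: 37.4
eef_pos: [0.4935, -0.2157, 0.0731]
ee_rot: [-0.0, 3.141, -0.0]
force: [-0.1, 0.2, 0.0]
finger_gap: 0.184
grasp_force: 30.0
```

```bash
python3 -m inch '[{"translation":[0,0,0.0012],"twist":[0,0,0],"claw":1},{"translation":[0,0,0.0012],"twist":[0,0,0],"claw":1},{"translation":[0,0,0.0012],"twist":[0,0,0],"claw":1}]'
python3 -m inch '[{"translation":[0,0,0.0007],"twist":[0,0,0],"claw":1},{"translation":[0,0,0.0007],"twist":[0,0,0],"claw":1},{"translation":[0,0,0.0007],"twist":[0,0,0],"claw":1}]'
```

```text
clock: 37.78
eef_pos: [0.4934, -0.2156, 0.0717]
ee_rot: [0.0, -3.142, -0.0]
force: [0.7, 0.3, -1.5]
finger_gap: 0.184
grasp_force: 30.0
clock: 38.15
eef_pos: [0.4934, -0.2156, 0.071]
ee_rot: [0.0, -3.141, -0.0]
force: [0.4, -0.2, -0.7]
finger_gap: 0.186
grasp_force: 30.0
```

```bash
python3 -m inch '[{"translation":[0,0,0.0006],"twist":[0,0,0],"claw":1},{"translation":[0,0,0.0006],"twist":[0,0,0],"claw":1},{"translation":[0,0,0.0006],"twist":[0,0,0],"claw":0.75},{"translation":[0,0,0.0006],"twist":[0,0,0],"claw":0.65},{"translation":[0,0,0.0006],"twist":[0,0,0],"claw":0.65}]'
python3 -m inch '[{"translation":[0,0,-0.01],"twist":[0,0,0],"claw":0.65},{"translation":[0,0,-0.03],"twist":[0,0,0],"claw":0.65},{"translation":[0,0,-0.06],"twist":[0,0,0],"claw":0.65},{"translation":[0,0,-0.1],"twist":[0,0,0],"claw":0.65},{"translation":[0,0,-0.12],"twist":[0,0,0],"claw":0.65}]'
python3 -m inch '[{"translation":[0,0.06,0],"twist":[0,0,0],"claw":0.65},{"translation":[0,0.12,0],"twist":[0,0,0],"claw":0.65},{"translation":[0,0.18,0],"twist":[0,0,0],"claw":0.65},{"translation":[0,0.23,0],"twist":[0,0,0],"claw":0.65},{"translation":[0,0.25,0],"twist":[0,0,0],"claw":0.65}]'
python3 - <<'E'
from h import *
for n in("top","scene"):
    p=optics.camera(n); save(p,n+"7.png"); W=cloud(p).reshape(-1,3)
    def q(o,x,y,a,b,r):
        s=W[(np.hypot(W[:,0]-x,W[:,1]-y)<r)&(W[:,2]>a)&(W[:,2]<b)]
        print(n,o,len(s),((s.min(0)+s.max(0))/2).round(4) if len(s) else "")
    q("knob",.494,-.215,.082,.1,.03);q("disc",.494,-.215,.062,.075,.045);q("jar",.502,-.1093,.06,.08,.04);q("weight",.487,-.319,.06,.08,.03);q("bottle",.6,-.222,.112,.13,.04);q("stopper",.549,.157,.02,.04,.03);q("vial",.61,.108,.04,.06,.03)
    if n=="scene": cv2.imwrite("pics/sc7c.png",cv2.resize(p["image"][170:384,40:340,::-1],(750,535)))
E
```

```text
clock: 38.78
eef_pos: [0.4934, -0.2156, 0.0702]
ee_rot: [0.0, -3.141, -0.0]
force: [-0.1, 0.1, -0.4]
finger_gap: 0.348
grasp_force: 0.0
clock: 39.4
eef_pos: [0.4948, -0.2164, 0.1939]
ee_rot: [-0.0, 3.137, -0.004]
force: [0.6, 0.4, 0.0]
finger_gap: 0.346
grasp_force: 0.0
clock: 40.02
eef_pos: [0.4932, 0.037, 0.1913]
ee_rot: [-0.005, 3.14, 0.001]
force: [0.5, 0.3, -0.8]
finger_gap: 0.353
grasp_force: 0.0
top knob 61 [ 0.4937 -0.2144  0.0871]
top disc 644 [ 0.4934 -0.2147  0.0687]
top jar 486 [ 0.5018 -0.1095  0.0687]
top weight 112 [ 0.4884 -0.3183  0.0684]
top bottle 165 [ 0.5987 -0.2223  0.1197]
top stopper 8 [0.5483 0.1501 0.0279]
top vial 0 
scene knob 69 [ 0.4935 -0.2148  0.0866]
scene disc 715 [ 0.4934 -0.2148  0.0681]
scene jar 516 [ 0.5032 -0.1094  0.067 ]
scene weight 166 [ 0.4897 -0.319   0.0667]
scene bottle 255 [ 0.5994 -0.2223  0.1188]
scene stopper 93 [0.5482 0.1557 0.025 ]
scene vial 106 [0.6103 0.1087 0.0468]
```

View pics/sc7c.png

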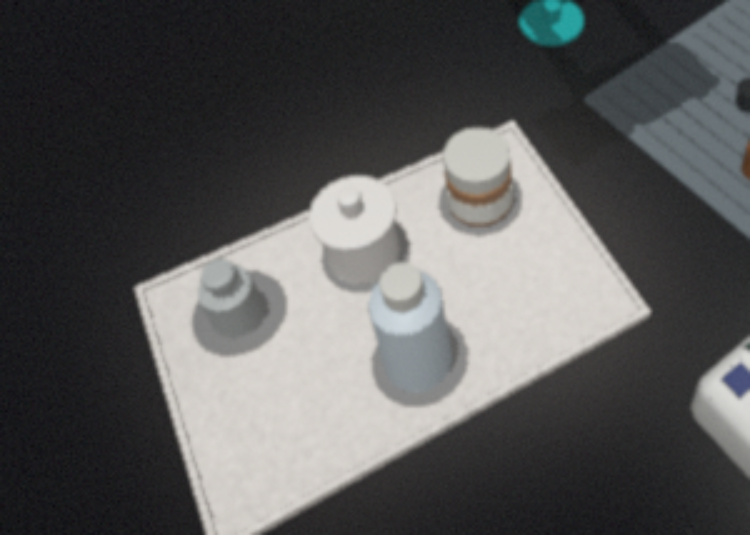

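The crop shows the lid lying flat and centred on the crucible at (355,215). Jar, weight and bottle stand on their pads, and the measurements put everything within about 3 mm of its target. Handing in.

```bash
python3 -c "
from rig import robot
print(robot.job_done())"
```

```text
the job is handed in; nothing more can be done
None
```

I laid out the weighing station and handed it in: jar, crucible, weight and bottle measured within about 3 mm of their pad centres, the lid lies flat on the crucible, and the vial and stopper were not moved; the hand-in returned no verdict.

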